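Set the marking jig to the red index and load its pencil

ROBOT

A 7-joint arm with a two-finger parallel gripper is mounted at the origin on the work surface. World frame = base frame: x ahead of the robot, y to its left, z up, the work surface at z = 0. Lengths are in m, angles in rad, forces in N, time in s.
With the tool pointing down it reaches from about 0.35 to 0.9 m from the base axis. Payload 8.1 kg.
Tool frame: the origin (TCP) lies at the very end of the fingers, on their centre line; the grasp point (between the pads) lies 19 mm behind it; z points along the fingers, y is the line along which they close (so a half turn about z gives the same grasp; the last joint's range is limited). The gripper opens to 92 mm and grips with 3 to 60 N. Pads are 19 mm wide; open, the fingers measure 130 mm over their backs; the gripper's body (75 mm by 190 mm) begins 47 mm behind the grasp point.
Start: joints at [-1.239, 0.434, 0.025, 1.573, -0.012, 1.134, -0.075], TCP at [0.263, 0.567, 0.227] pointing down, gripper open.
Joint ranges: [-2.62, 2.62], [-0.44, 2.09], [-1.27, 1.32], [0.08, 2.57], [-1.32, 4.46], [0.12, 2], [-2.74, 2.74]. Speed limits (rad/s): [2.22, 2.22, 3.01, 3.01, 3.14, 3.14, 3.14].

INTERFACE

Orientations are given as a rotation vector (axis times angle).
In Python, from cell import observe, get_image, sign_off, find_in, trace, place_of gives the robot as it stands. The module is installed in compiled form; this text tells all that it offers.
- The arm moves only by the shell command python3 -m handwheel 'ROWS' [OPENING] [FORCE]. ROWS is JSON, a list of rows, each a list of 6 numbers: the shift along the tool's x, y, z each as a share of 0.02 m, from -1 to 1, then the turn, a rotation vector about the tool's x, y, z each as a share of 4 degrees, from -1 to 1. A call has 1 to 8 rows; each row shifts and turns the commanded pose from where the row before left it, along the tool's axes as they then stand; what a row does not reach is not made up. A row lasts 1/12 s, in which the tool goes at most 41.7 mm and 7.16 degrees, less where a joint would pass 70% of its speed; a pose out of reach is approached as far as the arm can. A call with a number of a shift or a turn outside -1 to 1 is refused whole. A call with a gripper value outside its range is refused whole. OPENING is the opening, from 0 (shut) to 1 (fully open), set as the call begins (- or left out, the last holds). The fingers move at their own pace and stop on an object; FORCE is the grip in N (left out, the last holds). Time passes only in rows, so rows that do not move let the fingers close. It gives the time, the measured TCP pose, the force, the opening and the grip force at its end, in the units of the state.
- observe(): the state, without advancing time (a new reading comes with each control period).
- get_image(name): name is "side" or "top"; returns a dict with "image" (400x640x3 uint8, red, green, blue), "fx", "fy", "cx", "cy" (pixels), "position" and "orientation" of the camera in the world. Camera axes: x right, y down, z forward; pixel columns grow to the right and rows downward; lengths in m; the calibration is good to about 2 mm. A picture is of the moment at which its call begins. There is no depth.
- sign_off(): hands the job in; it is judged then, once.
Trained networks look in the newest picture that a camera, given by its name, has taken for a name from the list of things; names that differ only in an ending like _2 or _b are one class to them, and where a whole thing is asked for, a point or a joint stands for the part that bears it (a point fixed in the world has none). Each returns a list of dicts, best first, with "score" (0 to 1); they miss things now and then, are a little off and sometimes report something else, mostly with a low value. They report only what shows in the picture. A call takes as long as a camera call. They do not tell look-alikes from the thing itself.
- find_in(label, camera): "rect" ([centre column, centre row, width, height] as shares, 0 to 1, of the picture: columns of its width, rows of its height, round what is visible of it).
- trace(label, camera): "region" (400x640 bool, what is visible of it) and "rect" ([centre column, centre row, width, height] as shares, 0 to 1, of the picture: columns of its width, rows of its height, round what is visible of it).
- place_of(label, camera): "point" ([column, row] as shares, 0 to 1, of the picture: columns of its width, rows of its height: a listed point, or the origin of a listed thing).
The state is a dict: "clock": time; "joints": joint angles; "dq": joint speeds; "joint_efforts": joint torques, N m; "position": TCP position; "ee_rot": TCP orientation; "force": force on the tool from outside, world axes, zero at the start; "ft_torque": the same for the moment, N m; "width": opening from 0.0 (shut) to 1.0 (fully open); "gripper_force": force on a finger pad.
Only numpy, scipy, OpenCV 4.12 (cv2) and the standard library are available. Lean on these libraries where they do the work, as an engineer would, in place of code of your own. Each camera call takes 0.05 s, during which the arm holds its last target. There are 200 camera calls.

TASK

First turn the black knob of the marking jig until the tip of the carriage's black pointer stands on the red index line (not the blue one); drive the carriage by the knob only, do not push it. Then pick up the long green pencil with the white band and lower it, without dropping it, into the two saddles on the yellow carriage: lying flat in both, its point out over the carved stone, its white band midway between the saddles. Leave the pointer on the red line and do not disturb the chisel, the mallet, the pencil stub or the stone offcut.

Things in the scene. Friction and masses are not known exactly. Their poses are not given: they have to be found in the camera images.
- knob (a joint): Angle of the jig's black knob in rad, 0 to 8, vertical axis; grows clockwise seen from above. A belt moves the carriage 15 mm per rad: clockwise moves it along the jig's +y, towards the knob; mid-travel is at 4.0. It stays where it is left; turning takes about 0.15 N m and may need several re-grasps.
- knob_grip (a point): Point on the knob's axis at grip height, 87 mm above the table. The knob is a disc 52 mm across with an upright bar, 49 mm long (this frame's x), 14 mm thick (its y), its top 7 mm above this point and its foot 23 mm below. A white stripe on top marks the bar's -x half. The frame turns with the knob.
- rig: The fixed marking jig; origin on the table under the middle of its rail. x across the rail (+x to the white ruler, -x to the stone), y along the rail, z up. Aluminium rail 370 x 50 x 30 mm; the knob stands at y = +170 mm on a blue gearbox 76 x 80 mm, 50 mm high; a blue block 45 mm high at y = -135 mm; ruler 190 mm long, 30 mm high, at x = 50 to 100 mm.
- pointer_tip (a point): Tip of the black pointer, 2 to 4 mm wide, which sticks out from the far (+x) side of the carriage just above a white ruler with black ticks; 36 mm above the table. It moves with the carriage along the jig's y axis, 120 mm of travel.
- red_mark (a point): Near end of the red index line, 5 mm wide, 26 mm long, fixed on the white ruler, 30 mm above the table; a red tab 18 mm wide is at its outer end. x along the line, away from the carriage, y along the rail (both the jig's), z up. The pointer is on the line when its tip has y = 0 in this frame; it then ends 2 mm short of this point in x.
- index_blue: The other index, blue, of the same shape: not to be used. Origin at the near end of its line.
- cradle (a point): Point on the yellow carriage midway between its two dark saddles, at their floors' height, 90 mm above the table. Axes as the jig's: x to the ruler, -x to the stone. Saddles at x = -40 and +40 mm, each 14 mm long; floors 18 mm wide, cheeks 16 mm high flare to 32 mm. The carriage's top between them (92 x 50 mm) is 34 mm lower. Moves with the carriage.
- carriage: The yellow carriage that the belt moves along the rail, with the saddles and the pointer; origin on the table level below the cradle point, axes as the jig's.
- pencil: Long flat green carpenter's pencil, loose on the table: 150 mm long, 15 mm wide (y), 10 mm thick (z), about 30 g, white band 12 mm long round its middle. Origin at the underside below the white band; x along it, the sharpened point at x = -85 mm, the blunt end at x = +65 mm, balanced near the origin.
- pencil_tip (a point): Point of the long pencil.
- stone: Fixed slab of grey stone with a carved relief, about 200 to 230 mm across, 60 mm high, on the robot's side of the jig; origin under its centre. Seated in the saddles, the pencil's point hangs over its edge.
- stub: Bystander: short green pencil stub, 82 mm long, 15 x 10 mm, no white band. Origin under its middle.
- chisel: Bystander: steel stone chisel lying down, 185 mm long, 20 mm wide. Origin at its underside near the middle, length along x.
- mallet: Bystander: wooden mallet standing on its head, head 76 mm across and 90 mm high, handle up to 190 mm. Origin under its centre.
- offcut: Bystander: stone offcut 70 x 50 x 35 mm. Origin under its centre.
Things that resemble listed ones, but are neither listed nor needed, are in the scene too. What is shaped like the pencil but pink or purple is not meant.

How it is judged:
On the way, in this order (a step that is already met when the one before it is completed fails the run):
1. the pointer tip stands on the red line (within 3 mm of its middle along the rail) and the knob has stopped, before the pencil is loaded (y of pointer_tip in the frame of red_mark between -0.003 and 0.003 m and velocity of joint knob between -0.05 and 0.05 rad/s), for 0.2 s.
2. the long pencil, still in the fingers, is down between the saddle cheeks (its underside less than 10 mm above the saddle floors, within 15 mm of the middle): lowered, not dropped (z of pencil in the frame of cradle between -0.004 and 0.01 m and x of pencil in the frame of cradle between -0.015 and 0.015 m and y of pencil in the frame of cradle between -0.01 and 0.01 m and contact force between the fingers and pencil above 0.3 N), for 0.05 s.
At the end, for the whole second after the job is handed in: Pointer tip within 3 mm of the red line's middle along the rail; knob still. Long pencil released, at rest, flat in both saddles: underside within 4 mm of their floors, within 0.12 rad of the cradle's x axis, 6 mm of its middle sideways and 15 mm lengthways, point on the stone's side (-x) (all of step 1 and x of pencil in the frame of cradle between -0.015 and 0.015 m and y of pencil in the frame of cradle between -0.006 and 0.006 m and z of pencil in the frame of cradle between -0.004 and 0.004 m and angle between the x axis of pencil and the x axis of cradle, either way round below 0.12 rad and angle between the z axis of pencil and the z axis of cradle, either way round below 0.2 rad and x of pencil_tip in the frame of cradle below -0.06 m and linear speed of pencil below 0.02 m/s); the robot touches nothing.
It fails at once if the chisel, the pencil stub, the mallet or the stone offcut is moved by more than 25 mm (distance of any of chisel, stub, mallet, offcut from where it was at the start of the episode above 0.025 m).
It fails at once if the robot pushes the carriage itself with more than 8 N instead of driving it by the knob (contact force between any of the arm, the fingers and carriage above 8 N).
It also fails if it takes over 67 s, if anything falls off the work surface, if the arm or the gripper's body presses on something with over 40 N, if the wrist force passes 120 N, or if a joint passes its speed limit or range.

## Working session

There is one attempt and no reset: what is moved stays moved. The work goes in short steps, Python scripts to look and compute and a shell command to move; the robot and the scene stay as the last step left them, time stands still between calls to the robot, and variables do not carry over. Pictures are saved under pics/ and viewed, at most 10 in all, crops included, and the job is handed in when it is done.

```bash
mkdir -p pics; cat > h.py <<'E'
import numpy as np, cv2
from scipy.spatial.transform import Rotation as R
from cell import observe, get_image, sign_off, find_in, trace, place_of
def cam(n):
    return get_image(n)
def rotm(o):
    o=np.array(o,float)
    if o.shape==(3,3): return o
    return (R.from_rotvec(o) if o.size==3 else R.from_quat(o)).as_matrix()
def ray(c,u,v):
    d=rotm(c["orientation"])@np.array([(u-c["cx"])/c["fx"],(v-c["cy"])/c["fy"],1.])
    return np.array(c["position"]),d
def at(c,u,v,z):
    p,d=ray(c,u,v); return p+d*(z-p[2])/d[2]
def proj(c,P):
    q=rotm(c["orientation"]).T@(np.array(P)-c["position"]); return np.array([c["fx"]*q[0]/q[2]+c["cx"],c["fy"]*q[1]/q[2]+c["cy"]])
E
python3 - <<'E'
from h import *
s=observe(); print({k:np.round(v,3) for k,v in s.items()})
zs=dict(knob_grip=.087,rig=0,pointer_tip=.036,red_mark=.03,index_blue=.03,cradle=.09,pencil=0,pencil_tip=.005,stub=0,chisel=0,mallet=0,offcut=0,stone=0)
for n in("top","side"):
    c=cam(n); cv2.imwrite(f"pics/{n}0.png",c["image"][:,:,::-1]); print(n,{k:np.round(v,3).tolist() for k,v in c.items() if k!="image"})
    for l,z in zs.items():
        for r in place_of(l,n)[:3]:
            u,v=r["point"][0]*640,r["point"][1]*400
            print(l,round(r["score"],2),round(u,1),round(v,1),np.round(at(c,u,v,z),4))
E
```

```text
{'clock': np.float64(0.0), 'joints': array([-1.239,  0.435,  0.025,  1.574, -0.012,  1.134, -0.075]), 'dq': array([-0.   , -0.001,  0.   ,  0.002,  0.001, -0.001,  0.001]), 'joint_efforts': array([ 0.0000e+00, -6.6785e+01,  9.8500e-01, -3.1445e+01, -6.1000e-02,
        4.3000e-02,  0.0000e+00]), 'position': array([0.263, 0.566, 0.226]), 'ee_rot': array([-6.780e-01, -3.067e+00,  2.000e-03]), 'force': array([-0.096,  0.2  , -0.281]), 'ft_torque': array([ 0.032,  0.022, -0.026]), 'gripper_force': np.float64(0.0), 'width': np.float64(1.002)}
top {'fx': 509.342, 'fy': 509.342, 'cx': 319.653, 'cy': 202.508, 'position': [0.364, -0.074, 1.533], 'orientation': [-2.147, 2.142, -0.113]}
knob_grip 0.56 233.3 220.1 [0.4995 0.2064 0.087 ]
rig 0.72 296.1 212.9 [0.5298 0.0326 0.    ]
rig 0.39 297.3 180.0 [0.631  0.0301 0.    ]
rig 0.23 390.6 153.1 [ 0.7145 -0.2555  0.    ]
pointer_tip 0.65 292.6 182.3 [0.6177 0.0415 0.036 ]
pointer_tip 0.29 282.1 184.8 [0.6102 0.0728 0.036 ]
red_mark 0.44 295.9 181.2 [0.6221 0.0322 0.03  ]
index_blue 0.44 279.7 184.6 [0.6118 0.0807 0.03  ]
cradle 0.55 294.6 207.1 [0
[... 1189 characters left out ...]
 -0.5715 -0.    ]
pencil 0.85 373.9 304.2 [ 0.6172 -0.4395  0.    ]
pencil 0.71 311.2 204.4 [0.5386 0.0464 0.    ]
pencil_tip 0.93 279.5 371.6 [ 0.3654 -0.5998  0.005 ]
pencil_tip 0.84 276.9 278.4 [ 0.3904 -0.3019  0.005 ]
pencil_tip 0.59 353.5 283.9 [ 0.5836 -0.3625  0.005 ]
stub 0.58 386.4 254.5 [ 0.7046 -0.256   0.    ]
chisel 0.65 373.3 200.5 [0.7448 0.0283 0.    ]
chisel 0.64 336.6 195.1 [0.6324 0.0869 0.    ]
mallet 0.69 294.1 259.2 [ 0.446  -0.2251 -0.    ]
mallet 0.6 319.2 153.3 [0.6296 0.4092 0.    ]
mallet 0.37 311.6 182.0 [0.5639 0.1919 0.    ]
offcut 0.58 263.5 155.4 [0.4127 0.4371 0.    ]
stone 0.82 269.8 216.0 [0.3988 0.0055 0.    ]
stone 0.61 336.8 195.5 [0.6325 0.0839 0.    ]
```

View pics/top0.png

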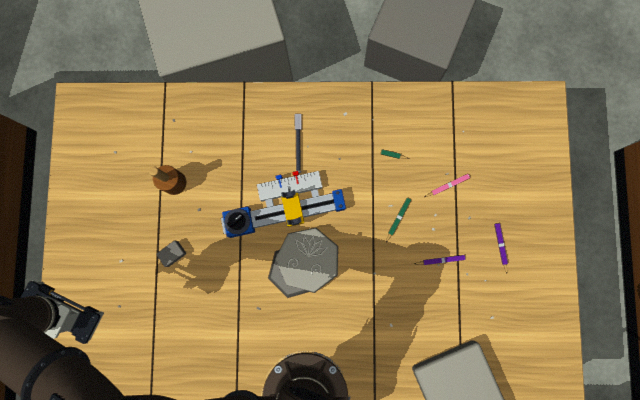

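View pics/side0.png

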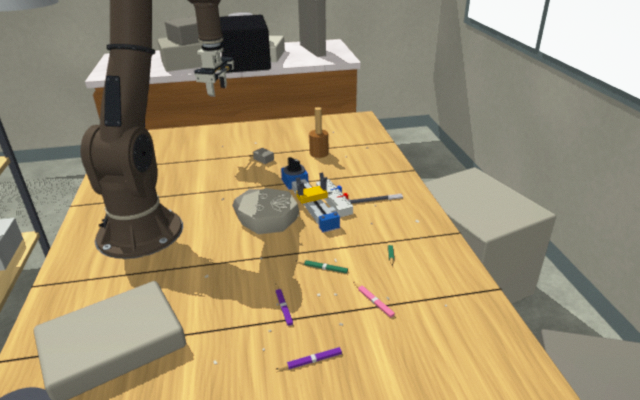

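```bash
python3 - <<'E'
import cv2,numpy as np
a=cv2.imread("pics/top0.png"); s=cv2.imread("pics/side0.png")
k=cv2.resize(a[150:240,210:340],None,fx=6,fy=6,interpolation=cv2.INTER_CUBIC)
cv2.imwrite("pics/c1.png",k)
E
```

```text
(no output)
```

View pics/c1.png

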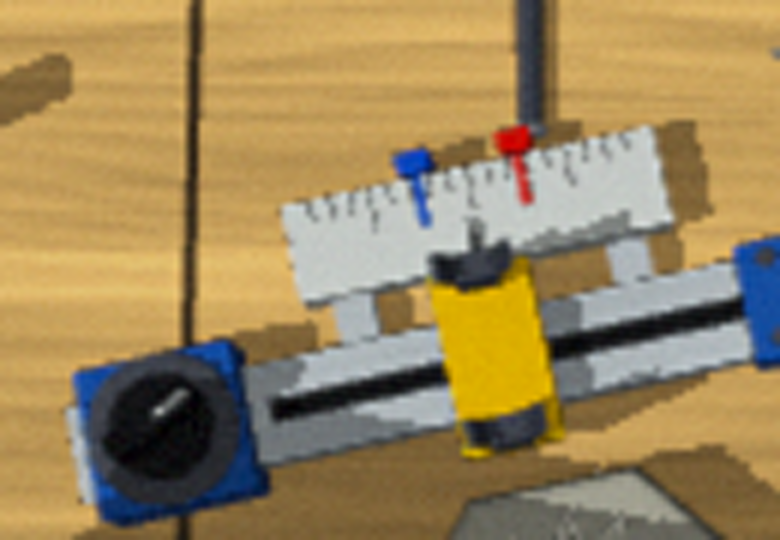

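The top view shows:
- the knob at (237,222)
- the blue index at (279,181) and the red index at (297,180)
- the pointer tip at (289,187), between the two indexes

Candidates for the long pencil:
- green with white band at (400,217)
- green stub without band at (393,154)
- pink at (449,185)
- purple at (442,259) and (500,244)

By the description I choose the green one at (400,217), with its point down-left at (389,241).

```bash
cat > m.py <<'E'
from h import *
def hsv(c): return cv2.cvtColor(c["image"],cv2.COLOR_RGB2HSV)
def pts(m,off=(0,0)):
    v,u=np.nonzero(m); return np.c_[u+off[0],v+off[1]].astype(float)
def win(m,u0,u1,v0,v1):
    o=np.zeros_like(m); o[v0:v1,u0:u1]=m[v0:v1,u0:u1]; return o
def axis(P):
    c=P.mean(0); w,V=np.linalg.eigh(np.cov((P-c).T)); return c,V[:,1],np.sqrt(w)
E
python3 - <<'E'
from m import *
c=cam("top");h=hsv(c);H,S,V=h[...,0].astype(int),h[...,1],h[...,2]
W=lambda P,z:np.array([at(c,u,v,z)[:2] for u,v in P])
# green pencil
g=win((H>55)&(H<100)&(S>90),375,425,185,250); P=W(pts(g),.008); m,d,w=axis(P)
print("pencil green",m.round(4),np.degrees(np.arctan2(d[1],d[0])).round(1),len(P))
wb=win((S<60)&(V>140),390,412,205,230); print("band",W(pts(wb),.01).mean(0).round(4),wb.sum())
# ruler
r=win((S<50)&(V>150),250,330,165,203).astype(np.uint8)
n,l,st,_=cv2.connectedComponentsWithStats(r); i=1+st[1:,4].argmax()
P=W(pts(l==i),.03).astype(np.float32); print("ruler rect",cv2.minAreaRect(P))
b=win((H>100)&(H<125)&(S>120),215,260,195,245); P=W(pts(b),.05).astype(np.float32); print("gearbox",cv2.minAreaRect(P))
b=win((H>100)&(H<125)&(S>120),325,350,185,215); P=W(pts(b),.045).astype(np.float32); print("block",cv2.minAreaRect(P))
rd=win(((H<8)|(H>172))&(S>110),285,310,165,190); print("red",W(pts(rd),.03).mean(0).round(4),rd.sum())
im=c["image"]; print("gray around pointer\n",im[180:196,282:304].min(2)); print("S\n",S[180:196,282:304])
# knob bar stripe
k=win((V>110)&(S<80),228,248,208,235); print("stripe",W(pts(k),.094).round(4).tolist())
cv2.imwrite("pics/c2.png",cv2.resize(im[180:255,365:435,::-1],None,fx=7,fy=7,interpolation=cv2.INTER_CUBIC))
E
```

```text
pencil green [ 0.5192 -0.2777] 151.9 150
band [ 0.5209 -0.2732] 19
ruler rect ((0.6032844185829163, 0.05155713111162186), (0.062498848885297775, 0.189309224486351), 12.504186630249023)
gearbox ((0.49993398785591125, 0.19043037295341492), (0.07825615257024765, 0.1018020287156105), 12.684271812438965)
block ((0.5639044642448425, -0.09389899671077728), (0.059909921139478683, 0.030734863132238388), 13.78213882446289)
red [0.6397 0.0324] 42
gray around pointer
 [[187 192 143 181 196 188 136 182 198 165 189 196 189 194 101  41 128 185
  195 196 194 198]
 [186 194 161 156 189 194 158 187 195 196 196 197 198 193 123  42 117 187
  196 197 198 196]
 [184 195 194 194 197 194 161 189 195 197 193 196 196 196 124  36  77 184
  194 195 196 196]
 [196 198 198 193 193 190 140 184 194 197 197 193 196 194 158  68  82 184
  196 195 193 196]
 [198 196 196 196 199 195 158 156 192 198 197 191 193 197 195 159 185 194
  198 199 194 196]
 [182 195 198 196 193 196 193 191 196 197 196 196 195 195 196 193 196 197
  198 193 195 196]
 [180 198 196 197 193 166 149 140 185 195 195 196 194 196 200 199 198 194
  197 1
[... 1667 characters left out ...]
 10
    8  10   5   4]
 [  8   6   8   5   5  10  11  18   6   9   9   6   8   6   7   6   8  10
   11  14   6   7]
 [  6   8   7   5   9   6  10  18  10   7   9  24  17  11   5  13   9   8
    8   8  10   6]
 [  8   9   8   8   8  10   9  21  17  24  23  56  39   4  11  12  15   7
    9  18  10   6]
 [ 21  20   2   8  10  18  24  52  46  58  42  45  47  21  89  86  15   3
   18  24  66  82]
 [ 34  34   7  22  51  41  51  57  36  42  44  53  38 167 255 255 119  90
  117 138 145 150]
 [ 30  31  51  38  41  41  40  37  48  51  48  54  33 215 255 255 180 143
  140 139 145 147]
 [ 44  77  68  71  49  33  35  47  46  59  42 106 253 255 255 255 211 137
  142 139 136 145]]
stripe [[0.5049, 0.1975]]
```

View pics/c2.png

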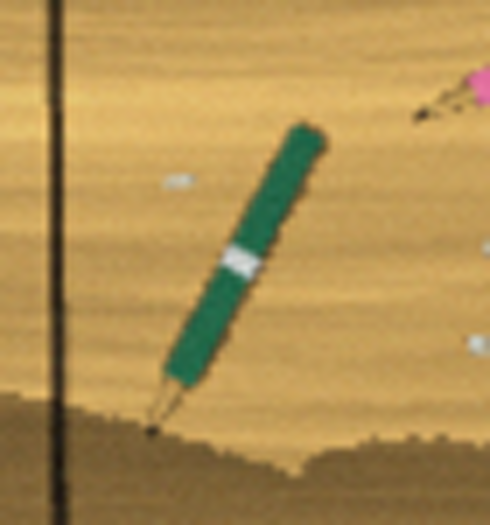

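The crop confirms it: a long green pencil with its white band at (399.3,217.3) and its point at (386.5,241.5).

```bash
python3 - <<'E'
from m import *
c=cam("top"); im=c["image"].astype(int)
y=np.radians(12.6); X=np.array([np.cos(y),np.sin(y)]);Y=np.array([-X[1],X[0]])
p=at(c,288.7,188.5,.036)[:2]; r=at(c,297.15,182,.03)[:2]; print("dy red-pointer",(r-p)@Y)
print("band",at(c,399.3,217.3,.01)); print("tip",at(c,386.5,241.5,.004))
g=im.min(2)[208:236,224:252]; print(g[4:26,2:24])
w=np.clip(g[6:16,8:22]-55,0,80).astype(float); v,u=np.mgrid[214:224,232:246]
Q=np.array([[*at(c,a,b,.094)[:2],k] for a,b,k in zip(u.ravel(),v.ravel(),w.ravel()) if k>0])
if len(Q)>2:
    m=np.average(Q[:,:2],axis=0,weights=Q[:,2]); C=np.cov(Q[:,:2].T,aweights=Q[:,2]); e,V=np.linalg.eigh(C); d=V[:,1]; print("stripe",m,np.degrees(np.arctan2(d[1],d[0])),np.sqrt(e))
s=cam("side"); q=proj(s,[.5,.206,.094]).round().astype(int); print(q); print(s["image"].min(2)[q[1]-12:q[1]+14,q[0]-12:q[0]+12])
for n,cc in(("top",c),("side",s)):
    for l in trace("knob",n)[:1]:
        a=l["region"]; P=pts(a); print(n,l["score"],P.min(0),P.max(0),P.mean(0))
E
```

```text
dy red-pointer -0.028522486358211478
band [ 0.51591064 -0.27749352  0.01      ]
tip [ 0.44379094 -0.23897678  0.004     ]
[[ 11  16  44  57  59  58  62  60  35  40  33  26  35  29  37  59  61  65
   59  59  31  14]
 [ 22  45  61  59  65  59  42  26  22  16  17  20  16  17  18  31  40  44
   36  38  37  19]
 [ 43  59  68  63  62  37  27  10  16  13  20  18  14  20  23   7  21  35
   39  40  36  29]
 [ 56  66  65  47  32  14  14  18  17  17   5  13  37  95  99  44   7  19
   32  35  40  34]
 [ 62  66  63  35  23  18  15  18  19  12   8  38  95 101  55  18   1   4
   20  35  40  35]
 [ 64  61  51  28  19  15  17  18  16  19  58  95 103  52  20   9   7  11
   26  38  38  34]
 [ 60  62  35  23  20  19  16  16  20  74 168 104  39  22   8   7   4   0
    5  22  38  42]
 [ 68  63  33  16  16  13  14  21  20  54  61  37  18  12   3   5   6   6
   10  26  36  42]
 [ 64  54  26  13   6   7  13  13  17  24  10  17   6   6   3  11  10   5
   19  19  37  36]
 [ 69  52  33  14  22  19   8  16  17  16  12   7   0   6  17  12   5   7
   15  25  37  41]
 [ 60  36  13  11   6  11  13  14   6   2   0   
[... 3202 characters left out ...]
  53  33  20  18  17  19  21  21  20  22  20
   13  21  36  72  94 101]
 [112 113 120 118  97  70  59  34  19  18  19  22  19  20  15  21  17  21
   20  17  29  57  80  94]
 [115 118  66  54  59  58  45  30  17  19  22  22  21  19  17  19  11  22
   20  17  24  53  77  90]
 [114  99  42  43  56  51  50  35  21  21  13  17  20  24  17  18  22  15
   22  22  28  51  75  83]
 [113  96  38  52  58  53  56  43  36  25  24  24  23  21  25  21  25  24
   26  29  40  57  77  78]
 [113  96  38  36  52  55  56  52  47  39  31  33  26  31  31  32  31  38
   45  49  49  65  69  62]]
top 0.48 [228. 212.] [243. 229.] [235.59401709 220.6965812 ]
side 0.62 [287. 158.] [300. 171.] [293.03921569 164.96078431]
```

```bash
R='[-1,-0.63,0.2,0,0,0]'; python3 -m handwheel '[[-1,-0.63,0.2,0,0,0],[-1,-0.63,0.2,0,0,0],[-1,-0.63,0.2,0,0,0],[-1,-0.63,0.2,0,0,0],[-1,-0.63,0.2,0,0,0],[-1,-0.63,0.2,0,0,0],[-1,-0.63,0.2,0,0,0],[-1,-0.63,0.2,0,0,0]]' 1
python3 -m handwheel '[[-1,-0.63,0.2,0,0,0],[-1,-0.63,0.2,0,0,0],[-1,-0.63,0.2,0,0,0],[-1,-0.63,0.2,0,0,0],[-1,-0.63,0.2,0,0,0],[-1,-0.63,0.2,0,0,0],[-1,-0.63,0.2,0,0,0],[-1,-0.63,0.2,0,0,0]]'
python3 -m handwheel '[[-1,-0.63,0.2,0,0,0],[-1,-0.63,0.2,0,0,0],[0,0,0,0,0,1],[0,0,0,0,0,1],[0,0,0,0,0,1],[0,0,0,0,0,1],[0,0,0,0,0,1],[0,0,0,0,0,1]]'
cat > st.py <<'E'
import sys
from h import *
s=observe(); r=R.from_rotvec(s["ee_rot"]).as_matrix(); p=np.array(s["position"])
print("t",s["clock"],"p",p.round(4),"yaw_y",np.degrees(np.arctan2(r[1,1],r[0,1])).round(2),"tilt",r[:,2].round(3),"j",np.round(s["joints"],2),"F",np.round(s["force"],1),"T",np.round(s["ft_torque"],2),"w",s["width"],s["gripper_force"])
if len(sys.argv)>3:
    d=r.T@(np.array([float(a) for a in sys.argv[1:4]])-p); print("tool shift /0.02:",(d/.02).round(2))
E
python3 st.py 0.5005 0.2055 0.071
```

```text
clock: 2.32
position: [0.3665, 0.4071, 0.1947]
ee_rot: [0.678, 3.067, 0.001]
force: [-0.0, 0.4, -0.2]
width: 0.998
gripper_force: 0.0
clock: 2.98
position: [0.4692, 0.2482, 0.1627]
ee_rot: [0.678, 3.067, 0.001]
force: [0.0, -0.5, -0.5]
width: 1.002
gripper_force: 0.0
clock: 3.65
position: [0.4943, 0.2095, 0.1548]
ee_rot: [1.306, 2.857, 0.0]
force: [-0.7, -0.1, -0.1]
width: 1.0
gripper_force: 0.0
t 3.65 p [0.4943 0.2095 0.1548] yaw_y 40.88 tilt [ 0.  0. -1.] j [-0.68  0.37  0.23  1.89 -0.11  0.89  0.32] F [-0.7 -0.1 -0.1] T [-0.07  0.05 -0.04] w 1.0003099890595741 0.0
tool shift /0.02: [-0.35  0.1   4.19]
```

```bash
python3 -m handwheel '[[-0.35,0.1,0,0,0,0.2],[0,0,1,0,0,0],[0,0,1,0,0,0],[0,0,1,0,0,0],[0,0,1,0,0,0],[0,0,0.15,0,0,0],[0,0,0,0,0,0]]' 0.35
python3 -m handwheel '[[0,0,0,0,0,0],[0,0,0,0,0,0],[0,0,0,0,0,0],[0,0,0,0,0,0],[0,0,0,0,0,0],[0,0,0,0,0,0]]' 0 30
python3 st.py
```

```text
clock: 4.23
position: [0.4999, 0.2048, 0.0709]
ee_rot: [-1.319, -2.85, 0.003]
force: [-0.6, 0.7, 0.4]
width: 0.539
gripper_force: 0.0
clock: 4.73
position: [0.5005, 0.2056, 0.0723]
ee_rot: [1.32, 2.85, 0.001]
force: [-0.5, -0.6, 4.7]
width: 0.149
gripper_force: 29.8
t 4.7333 p [0.5005 0.2056 0.0723] yaw_y 40.28 tilt [ 0.001  0.    -1.   ] j [-0.64  0.49  0.21  1.96 -0.15  0.71  0.36] F [-0.5 -0.6  4.7] T [-0.22  0.35 -0.04] w 0.1493119076370871 29.814510941505432
```

```bash
for i in 1; do python3 -m handwheel '[[0,0,0,0,0,-1],[0,0,0,0,0,-1],[0,0,0,0,0,-1],[0,0,0,0,0,-1],[0,0,0,0,0,-1],[0,0,0,0,0,-1],[0,0,0,0,0,-1],[0,0,0,0,0,-1]]'; done
python3 st.py
python3 -m handwheel '[[0,0,0,0,0,-1],[0,0,0,0,0,-1],[0,0,0,0,0,-1],[0,0,0,0,0,-1],[0,0,0,0,0,-1],[0,0,0,0,0,-1],[0,0,0,0,0,-1],[0,0,0,0,0,-1]]'
python3 -m handwheel '[[0,0,0,0,0,-1],[0,0,0,0,0,-1],[0,0,0,0,0,-1],[0,0,0,0,0,-1],[0,0,0,0,0,-1],[0,0,0,0,0,-1],[0,0,0,0,0,-1],[0,0,0,0,0,0]]'
python3 st.py
python3 - <<'E'
from m import *
c=cam("top"); im=c["image"]; print(im.min(2)[178:194,284:306])
cv2.imwrite("pics/c3.png",cv2.resize(im[160:240,215:325,::-1],None,fx=7,fy=7,interpolation=cv2.INTER_CUBIC))
s=cam("side"); cv2.imwrite("pics/s3.png",cv2.resize(s["image"][170:220,290:370,::-1],None,fx=8,fy=8,interpolation=cv2.INTER_CUBIC))
E
```

```text
clock: 5.4
position: [0.499, 0.2034, 0.0722]
ee_rot: [-0.48, -3.102, 0.005]
force: [-7.4, -8.4, 14.8]
width: 0.148
gripper_force: 29.8
t 5.4 p [0.499  0.2034 0.0722] yaw_y 72.4 tilt [-0.003 -0.003 -1.   ] j [-0.53  0.48  0.06  1.95 -0.04  0.71  0.81] F [-7.4 -8.4 14.8] T [-1.82  1.71 -0.18] w 0.14827962615904303 29.835043251514435
clock: 6.07
position: [0.4988, 0.2007, 0.0722]
ee_rot: [0.39, -3.113, 0.009]
force: [-7.6, -16.1, 20.0]
width: 0.151
gripper_force: 29.9
clock: 6.73
position: [0.5001, 0.1985, 0.0722]
ee_rot: [1.13, -2.926, 0.011]
force: [-4.9, -21.1, 20.7]
width: 0.148
gripper_force: 30.0
t 6.7333 p [0.5001 0.1985 0.0722] yaw_y 132.24 tilt [-0.002 -0.008 -1.   ] j [-0.32  0.49 -0.22  1.93  0.17  0.74  1.67] F [ -4.9 -21.1  20.7] T [-4.49  1.06 -0.02] w 0.14803267020301675 29.95337426662445
[[113 215 216 142 137 147 139 106 195 213 175 165  69  68 169 207 214 216
  213 211 128 137]
 [178 203 167 120 107 132 131  93 137 145 130 202  97 104 198 218 215 209
  165 150 115 107]
 [132 138 141 135  98 132 142 112 135 135 148 207 110  49 142 199 166 151
  140 138 131  98]
 [115 109
[... 500 characters left out ...]
2 140  73 126 141 144 140 138
  137 143 144 139]
 [141 142 144 138 143 144 139 144 139 141 141 139  66  79 131 144 143 137
  124 139 138 142]
 [142 141 141 138 145 142 144 142 143 139 142 139  64  71 129 142 114  63
   54 109 138 142]
 [139 140 145 140 144 144 140 142 145 142 148 138  88  52  93  92  54  23
   40  89 135 140]
 [144 142 137 145 140 118  95  87 106 110  99  95  57  36  44  49  30  24
   41  79 108  96]
 [138 138 139 144 142 104  57  34  38  42  45  42  47  45  42  41  28  26
   33  38  19   5]
 [140 144 140 142 142 121  52  30  22  35  42  42  47  50  47  39  35  30
   29  38   0   0]
 [140 143 146 137 142 142  72  31  22  24  43  45  47  42  42  43  32  31
   14   0   0   0]]
```

View pics/c3.png

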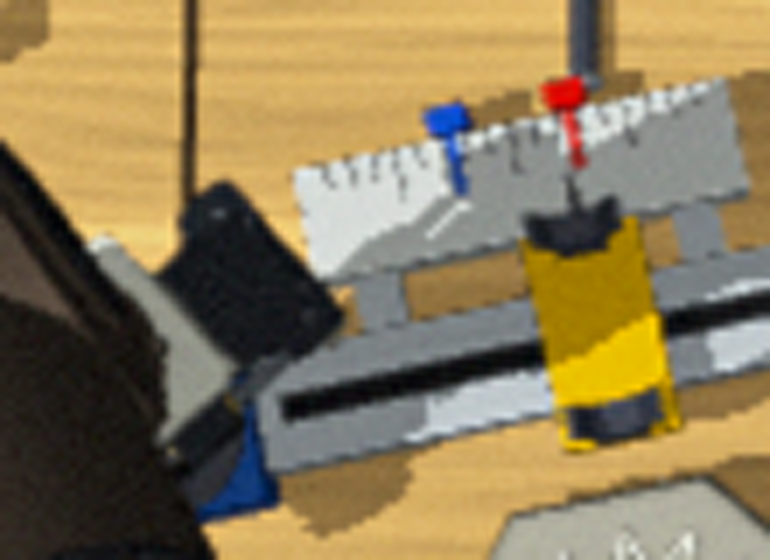

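View pics/s3.png

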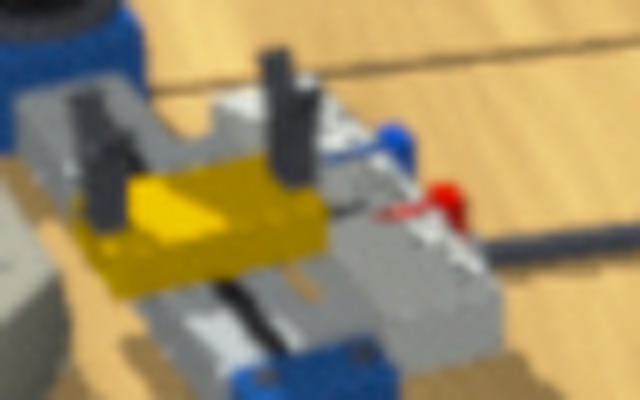

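The pointer tip is at top crop (570,178), which is full picture (296.4,185.4). It lies about 1.7 px left of the red line, whose near end is at crop (580,165). That leaves about 4.5 mm, or 17° counter-clockwise.

```bash
python3 -m handwheel '[[0.17,-0.18,-0.1,0,0,0],[0,0,0,0,0,-1],[0,0,0,0,0,-1],[0,0,0,0,0,-1],[0,0,0,0,0,-1],[0,0,0,0,0,0],[0,0,0,0,0,0]]'
cat > pm.py <<'E'
from m import *
# pointer vs red line, subpixel, by darkness (min channel) centroids per row
c=cam("top"); im=c["image"].astype(float)
y=np.radians(12.6); Y=np.array([-np.sin(y),np.cos(y)])
print(c["image"].min(2)[178:192,288:306])
E
python3 st.py; python3 pm.py
python3 - <<'E'
from m import *
s=cam("side"); print("side red-chan & min"); print(s["image"].min(2)[190:202,328:350]); print(s["image"][190:202,328:350,0])
E
```

```text
clock: 7.42
position: [0.5009, 0.1972, 0.0727]
ee_rot: [1.526, -2.744, 0.005]
force: [5.8, -6.5, -11.6]
width: 0.151
gripper_force: 30.0
t 7.4167 p [0.5009 0.1972 0.0727] yaw_y 148.17 tilt [-0.    -0.004 -1.   ] j [-0.26  0.5  -0.3   1.93  0.21  0.74  1.91] F [  5.8  -6.5 -11.6] T [-1.51 -1.25  0.12] w 0.150861109250516 30.003299117088318
[[127 144 140 136 202 215 180 165  66  66 171 209 216 213 215 211 144 144]
 [105 135 135  96 146 199 155 202  97 108 200 216 214 215 214 165 121 107]
 [ 97 131 139 115 130 149 149 202 109  48 147 202 162 152 150 146 132  99]
 [114 137 142 135 139 144 141 152  91  35 125 147 142 143 139 140 140 139]
 [119 136 145 143 143 141 145 141  88  28  75 131 142 139 144 138 137 144]
 [ 98 130 141 143 138 142 140 142 111  49  75 135 143 142 140 142 139 145]
 [111 116 133 142 145 140 142 142 138  92 127 140 141 146 141 143 139 145]
 [139 139 142 143 143 139 144 143 142  92 127 143 141 146 143 143 140 142]
 [145 143 147 140 141 140 143 140 137  95 104 141 144 143 143 140 140 146]
 [141 142 137 142 139 142 144 140 144 108  68 133 141 143 138 107 111 136]
 [146 143
[... 1845 characters left out ...]
3 129 149 190 192 188 205 217
  214 207 209 220]
 [157 156 153 141 135 126 122 122 133 142 148 166 178 186 188 187 173 183
  183 166 183 213]
 [162 158 162 135 103  89  86  90 122 140 149 179 200 192 175 184 180 164
  149 146 179 214]
 [161 157 150 115  90  94 109 116 133 143 144 159 185 192 174 185 194 169
  141 140 176 214]
 [152 153 150 132 124 134 139 142 141 145 144 149 177 206 201 196 194 170
  143 137 164 200]
 [150 151 151 141 137 143 144 143 145 142 144 144 151 175 186 203 203 179
  169 160 151 166]
 [150 149 151 143 142 145 143 146 146 143 146 144 143 140 132 169 179 168
  184 186 155 139]
 [151 151 152 141 144 146 145 147 145 144 144 145 145 141 141 151 173 164
  177 189 171 142]]
```

```bash
python3 - <<'E'
from m import *
c=cam("top"); 
for yaw in(12.2,12.7,13.2):
    y=np.radians(yaw); X=np.array([np.cos(y),np.sin(y),0])
    o=[]
    for u,v in((296.8,181),(297.05,182),(297.19,183)):
        p=at(c,u,v,.03); q=[proj(c,[*(p-X*k)[:2],.036]) for k in (.0,.03)]
        o.append([np.interp(r,[q[1][1],q[0][1]][::1] if q[1][1]<q[0][1] else [q[0][1],q[1][1]],[q[0][0],q[1][0]]) for r in(186,187,188)])
    print(yaw,np.mean(o,0).round(2))
    print("px per mm y",proj(c,[*(p+np.array([-X[1],X[0],0])*.01)[:2],.036])-proj(c,[*p[:2],.036]))
# vertical pointer fit by column-darkness
im=c["image"].min(2).astype(float)
for v in(185,186,187,188): 
    w=np.clip(140-im[v,295:300],0,None); print(v,(w*np.arange(295,300)).sum()/w.sum(),w.round())
E
```

```text
12.2 [297.79 298.   298.21]
px per mm y [-3.28002167  0.69981013]
12.7 [297.83 298.05 298.26]
px per mm y [-3.27401189  0.72801243]
13.2 [297.87 298.1  298.32]
px per mm y [-3.26775269  0.75615971]
185 297.135593220339 [ 0.  3. 45. 11.  0.]
186 297.55434782608694 [ 0.  0. 47. 39.  6.]
187 297.7830188679245 [ 0.  0. 31. 67.  8.]
188 297.7770700636943 [ 0.  0. 50. 92. 15.]
```

```bash
python3 -m handwheel '[[0,0,0,0,0,-0.9],[0,0,0,0,0,0],[0,0,0,0,0,0],[0,0,0,0,0,0]]'
python3 st.py
python3 -m handwheel '[[0,0,0,0,0,0],[0,0,0,0,0,0],[0,0,0,0,0,0],[0,0,0,0,0,0]]' 0.4
python3 -m handwheel '[[0,0,-1,0,0,0],[0,0,-1,0,0,0],[0,0,-1,0,0,0],[0,0,-1,0,0,0],[0,0,-1,0,0,0],[0,0,0,0,0,0]]'
python3 st.py 0.5159 -0.2775 0.15
python3 - <<'E'
from m import *
c=cam("top"); im=c["image"].min(2).astype(float); print(im[180:190,293:302].astype(int))
for v in(180,181,182,183,185,186,187,188): 
    b=np.median(im[v,288:295]); w=np.clip(b-3-im[v,295:300],0,None); print(v,round((w*np.arange(295,300)).sum()/max(w.sum(),1),2),w.round())
E
```

```text
clock: 7.9
position: [0.5012, 0.197, 0.0727]
ee_rot: [1.611, -2.695, 0.005]
force: [6.4, -7.3, -11.7]
width: 0.147
gripper_force: 30.0
t 7.9 p [0.5012 0.197  0.0727] yaw_y 151.73 tilt [-0.    -0.004 -1.   ] j [-0.24  0.5  -0.31  1.93  0.23  0.74  1.96] F [  6.4  -7.3 -11.7] T [-1.57 -1.47  0.09] w 0.14728025945670326 30.000884234905243
clock: 8.23
position: [0.5002, 0.2011, 0.0739]
ee_rot: [-1.616, 2.694, 0.0]
force: [-0.0, 0.0, -0.3]
width: 0.379
gripper_force: 0.0
clock: 8.73
position: [0.5019, 0.2021, 0.1777]
ee_rot: [-1.613, 2.689, -0.001]
force: [1.3, -0.1, 0.7]
width: 0.403
gripper_force: 0.0
t 8.7333 p [0.5019 0.2021 0.1777] yaw_y 151.92 tilt [ 0.006  0.003 -1.   ] j [-0.21  0.37 -0.35  1.82  0.15  0.97  2.02] F [ 1.3 -0.1  0.7] T [ 0.1   0.03 -0.02] w 0.40271870473078486 0.0
tool shift /0.02: [ 20.84 -11.9    1.32]
[[141 138 143  69  37 126 146 141 141]
 [144 145 144  78  44 128 140 141 141]
 [141 142 141  92  30  74 132 142 145]
 [138 143 144 115  48  75 126 142 142]
 [145 142 145 141  96 130 145 142 138]
 [140 142 146 142  90  82 131 143 143]
 [148 145 142 138 111  85 128 143 145]
 [143 143 144 143 117  60 126 146 144]
 [145 142 146 144 141  61  78 131 139]
 [142 143 145 144 135  68  53  72  57]]
180 296.67 [ 0. 66. 98.  9.  0.]
181 296.7 [ 0. 61. 95. 11.  0.]
182 297.14 [  0.  47. 109.  65.   7.]
183 297.34 [ 0. 24. 91. 64. 13.]
185 297.62 [ 0.  0. 47. 55.  6.]
186 297.76 [ 0.  4. 31. 57. 14.]
187 297.92 [ 0.  0. 23. 80. 14.]
188 298.44 [ 0.  0.  0. 79. 62.]
```

The pointer is on the red line: measured 297.8/297.9/298.4 against the expected 297.8/298.05/298.26 at rows 186–188. The next move is to the pencil.

```bash
python3 -m handwheel '[[1,-0.57,0,0,0,0],[1,-0.57,0,0,0,0],[1,-0.57,0,0,0,0],[1,-0.57,0,0,0,0],[1,-0.57,0,0,0,0],[1,-0.57,0,0,0,0],[1,-0.57,0,0,0,0],[1,-0.57,0,0,0,0]]' 0.5 15
python3 -m handwheel '[[1,-0.57,0,0,0,0],[1,-0.57,0,0,0,0],[1,-0.57,0,0,0,0],[1,-0.57,0,0,0,0],[1,-0.57,0,0,0,0],[1,-0.57,0,0,0,0],[1,-0.57,0,0,0,0],[1,-0.57,0,0,0,0]]'
python3 -m handwheel '[[1,-0.57,0,0,0,0],[1,-0.57,0,0,0,0],[1,-0.57,0,0,0,0],[1,-0.57,0,0,0,0],[1,-0.57,0,0,0,0],[0,0,0,0,0,1],[0,0,0,0,0,1]]'
python3 -m handwheel '[[0,0,0,0,0,1],[0,0,0,0,0,1],[0,0,0,0,0,1],[0,0,0,0,0,1],[0,0,0,0,0,1],[0,0,0,0,0,1],[0,0,0,0,0,1],[0,0,0,0,0,1]]'
python3 -m handwheel '[[0,0,0,0,0,1],[0,0,0,0,0,1],[0,0,0,0,0,1],[0,0,0,0,0,1],[0,0,0,0,0,1],[0,0,0,0,0,1],[0,0,0,0,0,1],[0,0,0,0,0,1]]'
python3 -m handwheel '[[0,0,0,0,0,1],[0,0,0,0,0,1],[0,0,0,0,0,1],[0,0,0,0,0,1],[0,0,0,0,0,0.5],[0,0,0,0,0,0]]'
python3 st.py 0.5159 -0.2775 0.003
```

```text
clock: 9.45
position: [0.5046, 0.0155, 0.1728]
ee_rot: [1.615, -2.693, -0.001]
force: [0.1, -0.0, -0.5]
width: 0.5
gripper_force: 0.0
clock: 10.12
position: [0.5098, -0.1681, 0.1728]
ee_rot: [1.616, -2.693, -0.001]
force: [-0.5, 0.1, 0.3]
width: 0.501
gripper_force: 0.0
clock: 10.7
position: [0.5122, -0.2848, 0.1719]
ee_rot: [1.414, -2.805, -0.004]
force: [-0.4, 0.5, 0.2]
width: 0.501
gripper_force: 0.0
clock: 11.37
position: [0.513, -0.2822, 0.1726]
ee_rot: [0.591, -3.084, -0.002]
force: [0.5, 0.0, -0.5]
width: 0.5
gripper_force: 0.0
clock: 12.03
position: [0.513, -0.2822, 0.1726]
ee_rot: [-0.282, -3.128, -0.001]
force: [-0.2, 0.4, 0.4]
width: 0.498
gripper_force: 0.0
clock: 12.53
position: [0.5131, -0.2821, 0.1727]
ee_rot: [-0.764, -3.046, -0.001]
force: [0.1, 0.0, -1.2]
width: 0.503
gripper_force: 0.0
t 12.5333 p [ 0.5131 -0.2821  0.1727] yaw_y 61.82 tilt [-0.001  0.001 -1.   ] j [ 0.64  0.45 -0.31  1.72  0.16  1.    1.34] F [ 0.1  0.  -1.2] T [-0.01 -0.02  0.01] w 0.5026943047399659 0.0
tool shift /0.02: [-0.03  0.27  8.48]
```

```bash
python3 -m handwheel '[[-0.03,0.27,1,0,0,0],[0,0,1,0,0,0],[0,0,1,0,0,0],[0,0,1,0,0,0],[0,0,1,0,0,0],[0,0,1,0,0,0],[0,0,1,0,0,0],[0,0,1,0,0,0]]' 0.45 15
python3 -m handwheel '[[0,0,0.4,0,0,0],[0,0,0,0,0,0],[0,0,0,0,0,0]]'; python3 st.py 0.5159 -0.2775 0.003
python3 -m handwheel '[[0,0,0,0,0,0],[0,0,0,0,0,0],[0,0,0,0,0,0],[0,0,0,0,0,0],[0,0,0,0,0,0],[0,0,0,0,0,0]]' 0 15; python3 st.py
```

```text
clock: 13.2
position: [0.5161, -0.2778, 0.0122]
ee_rot: [-0.76, -3.048, -0.001]
force: [0.1, -0.2, 0.2]
width: 0.448
gripper_force: 0.0
clock: 13.45
position: [0.5165, -0.2779, 0.0056]
ee_rot: [-0.762, -3.047, -0.001]
force: [0.5, -0.3, -0.3]
width: 0.453
gripper_force: 0.0
t 13.45 p [ 0.5165 -0.2779  0.0056] yaw_y 61.93 tilt [-0.001  0.001 -1.   ] j [ 0.58  0.65 -0.26  1.86  0.25  0.67  1.25] F [ 0.5 -0.3 -0.3] T [-0.01 -0.01 -0.  ] w 0.4534047212318694 0.0
tool shift /0.02: [0.03 0.01 0.13]
clock: 13.95
position: [0.5169, -0.2784, 0.0063]
ee_rot: [0.763, 3.047, -0.0]
force: [-0.6, 1.1, 5.3]
width: 0.162
gripper_force: 15.0
t 13.95 p [ 0.5169 -0.2784  0.0063] yaw_y 61.89 tilt [ 0.001 -0.    -1.   ] j [ 0.58  0.65 -0.26  1.86  0.25  0.67  1.25] F [-0.6  1.1  5.3] T [ 0.13  0.2  -0.01] w 0.16204999874428766 15.00043585896492
```

```bash
python3 -m handwheel '[[0,0,-0.5,0,0,0],[0,0,-1,0,0,0],[0,0,-1,0,0,0],[0,0,-1,0,0,0],[0,0,-1,0,0,0],[0,0,-1,0,0,0],[0,0,-1,0,0,0],[0,0,-1,0,0,0]]'
python3 -m handwheel '[[0,0,-1,0,0,0],[0,0,0,0,0,0]]'; python3 st.py
python3 - <<'E'
from m import *
for n in("top","side"):
    c=cam(n); cv2.imwrite(f"pics/{n}5.png",c["image"][:,:,::-1])
    for l,z in dict(cradle=.09,pointer_tip=.036,red_mark=.03,carriage=0,knob_grip=.087).items():
        for r in place_of(l,n)[:1]:
            u,v=r["point"][0]*640,r["point"][1]*400; print(n,l,round(r["score"],2),round(u,1),round(v,1),np.round(at(c,u,v,z),4))
c=cv2.imread("pics/top5.png"); s=cv2.imread("pics/side5.png")
a=cv2.resize(c[175:230,265:335],(700,550),interpolation=cv2.INTER_CUBIC); cv2.imwrite("pics/c5.png",a)
b=cv2.resize(s[170:300,280:440],(800,600),interpolation=cv2.INTER_CUBIC); cv2.imwrite("pics/s5.png",b)
E
```

```text
clock: 14.62
position: [0.5162, -0.278, 0.1574]
ee_rot: [0.763, 3.048, 0.0]
force: [0.5, 0.3, -0.6]
width: 0.158
gripper_force: 15.0
clock: 14.78
position: [0.5184, -0.2788, 0.1804]
ee_rot: [0.762, 3.042, -0.002]
force: [0.3, 0.3, -0.5]
width: 0.16
gripper_force: 15.0
t 14.7833 p [ 0.5184 -0.2788  0.1804] yaw_y 61.89 tilt [ 0.006 -0.003 -1.   ] j [ 0.63  0.44 -0.32  1.71  0.16  1.01  1.34] F [ 0.3  0.3 -0.5] T [-0.06 -0.04  0.02] w 0.16015109249214957 14.999754130840302
top cradle 0.84 303.4 204.2 [0.5452 0.0057 0.09  ]
top pointer_tip 0.92 301.7 182.8 [0.6162 0.0143 0.036 ]
top red_mark 0.39 296.9 184.1 [0.6134 0.0291 0.03  ]
top carriage 0.7 300.4 208.0 [0.5448 0.0197 0.    ]
top knob_grip 0.23 391.4 152.2 [ 0.6972 -0.2476  0.087 ]
side pointer_tip 0.48 291.6 208.8 [ 0.4667 -0.0222  0.036 ]
side red_mark 0.52 339.6 195.7 [0.6313 0.0332 0.03  ]
side knob_grip 0.59 336.8 196.6 [ 0.6022 -0.061   0.087 ]
```

View pics/c5.png

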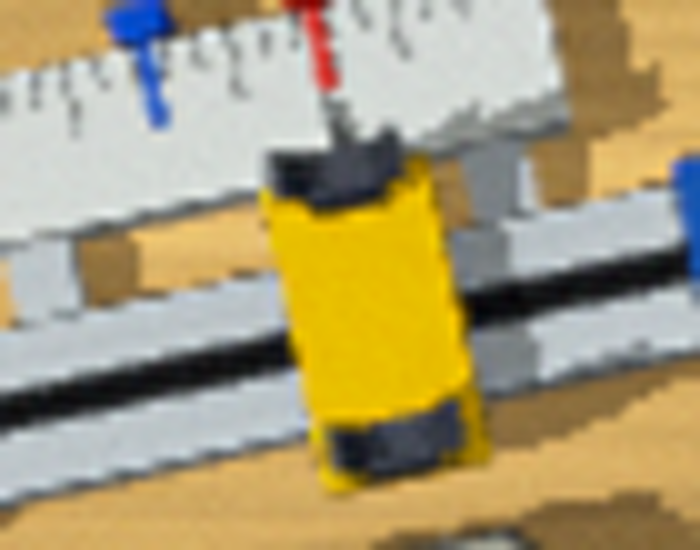

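View pics/s5.png

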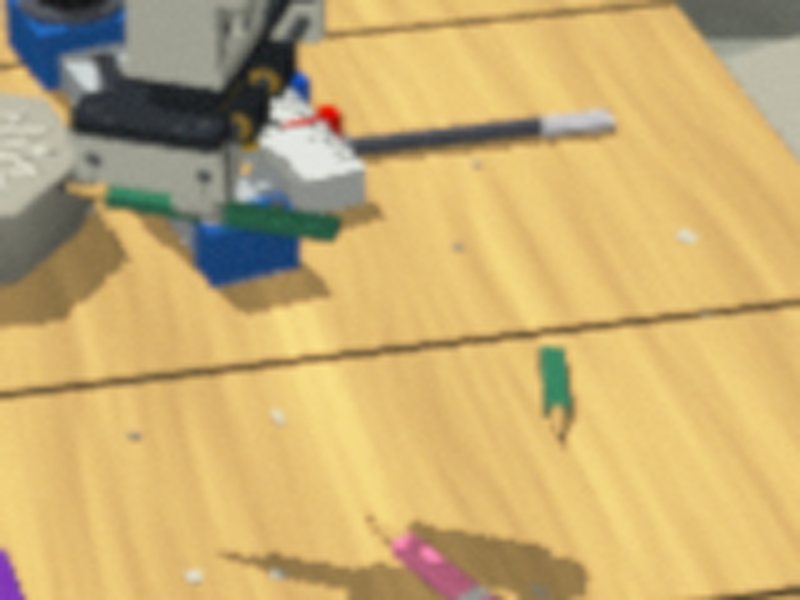

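The top crop shows the pointer at (338,120) in line with the red line above it, and the yellow carriage with its left top edge running from (262,195) to about (320,470). In the side crop the pencil is held level at (220,210), with the white band hidden between the fingers.

```bash
python3 - <<'E'
from m import *
c=cam("top"); im=c["image"].astype(float)
sat=im[...,0]-im[...,2]; 
W=lambda u,v,z:at(c,u,v,z)[:2]
E=[]
for v in range(197,214):
    row=sat[v,285:305]; hi=np.median(sat[v,300:304]); 
    k=int(np.argmax(row>hi/2)); lo=np.median(row[max(0,k-5):max(1,k-2)]); t=(hi+lo)/2
    if row[k]>t>row[k-1]: E.append(W(285+k-1+(t-row[k-1])/(row[k]-row[k-1]),v,.056))
E=np.array(E); m,d,w=axis(E); d*=np.sign(d[0]); print(len(E),"yaw",np.degrees(np.arctan2(d[1],d[0])),w,m)
r=W(297.2,182.6,.03)
for yaw in (np.arctan2(d[1],d[0]),np.radians(12.7)):
    X=np.array([np.cos(yaw),np.sin(yaw)]);Y=np.array([-X[1],X[0]])
    far=W(299.25,192.05,.056); near_y=(m@Y)-.025
    print("y_rig: edge",near_y,"red",r@Y,"far mid",far@Y,"x far-46",far@X-.046,"net",np.array([.5452,.0057])@X,np.array([.5452,.0057])@Y)
    for yy in(near_y,r@Y): print("cradle",(far@X-.046)*X+yy*Y)
S=sat[190:226:2,288:316].astype(int); print(S)
E
```

```text
12 yaw 11.365695667047797 [0.00047293 0.01082754] [0.53968607 0.03629249]
y_rig: edge -0.09577537874051126 red -0.09413266533505561 far mid -0.09562287106789637 x far-46 0.5318444889341284 net 0.5356315699682976 -0.10185455931521531
cradle [0.54028916 0.01091364]
cradle [0.53996543 0.01252414]
y_rig: edge -0.10824335921876388 red -0.10834170350109243 far mid -0.1090525709724917 x far-46 0.5294611399800174 net 0.5331145567240922 -0.11429960371267561
cradle [0.54030452 0.01080489]
cradle [0.54032614 0.01070895]
[[  1  -4  -1  -7  -7  -7  -3  -5  -5 -10 -10 -14 -15 -14 -12 -11 -11  13
   55  55   9   1   7 -11  -8  -9 -12 -10]
 [  1  -1  -4  -3 -13  -9  -4  -7  -9 -15 -10 -11 -14 -13 -14 -14   8  73
  150 177  98  88  85  26  -6 -11 -11  -9]
 [ -2  -2  21 174  69  17  21   2 -18 -19 -16 -15 -16  -9   4  69 164 224
  234 236 140  84  85  63   2  -8  -8  -9]
 [119 118 117 166 235 235 240 231 148 135 148 187 233 234 233 231 232 232
  232 232 208 103  90  80  24  -9 -12 -12]
 [116 115 119 119 222 233 232 233 233 232 231 231 232 230 231 231 230 232
  231 234 236 101  -4  -8 -11  -5 -11  -9]

[... 821 characters left out ...]
-14 -13 -14 -12 -11 -17 -11 121 231 234 231 232 233 232 231 231 233 234
  233 235 230 178 151 159 147  22  -5   1]
 [-15 -10 -10  -9 -14 -13 -19   9 181 235 234 237 235 236 236 235 163 121
   69  30  -2 -20  -3 140 164  88  69  78]
 [-15 -14 -14 -17 -15 -15 -12  15 206 109  14   1   6   5 -16 -17 -19 -18
  -16 -13 -14 -14  -9  60 153 128  80  75]
 [  9  49  64  86 108 113 114 111 140 127  16 -15  -9 -11 -13  -8 -13 -11
  -16 -22  -7  57  76 143 162 163 111 115]
 [116 119 119 116 118 114 115 117 120 218 159 132  78  50   9   3  17  38
   51  66 110 118 114 115 115 116 116 114]
 [109 112 111 111 112 112 113 111 112 127 129 124 119 111 109 116 119 113
  114 117 114 116 115 115 112 114 115 115]]
```

```bash
python3 -m handwheel '[[0,0,0,0,0,-1],[0,0,0,0,0,-1],[0,0,0,0,0,-1],[0,0,0,0,0,-1],[0,0,0,0,0,-1],[0,0,0,0,0,-1],[0,0,0,0,0,-1],[0,0,0,0,0,-1]]'
python3 -m handwheel '[[0,0,0,0,0,-1],[0,0,0,0,0,-1],[0,0,0,0,0,-0.17],[0,0,0,0,0,0]]'; python3 st.py 0.541 0.0105 0.135
```

```text
clock: 16.1
position: [0.5165, -0.2782, 0.1757]
ee_rot: [0.112, -3.14, -0.0]
force: [-0.3, 0.3, -1.1]
width: 0.16
gripper_force: 15.0
clock: 16.43
position: [0.5165, -0.2783, 0.1757]
ee_rot: [-0.342, 3.123, 0.0]
force: [-0.7, -0.0, -0.5]
width: 0.157
gripper_force: 15.0
t 16.4333 p [ 0.5165 -0.2783  0.1757] yaw_y 102.5 tilt [ 0.  0. -1.] j [ 0.75  0.47 -0.48  1.7   0.25  1.03  1.97] F [-0.7 -0.  -0.5] T [-0.01  0.01 -0.02] w 0.15663384600415872 14.999350905418396
tool shift /0.02: [-4.32 13.83  2.04]
```

```bash
python3 -m handwheel '[[-0.31,0.98,0,0,0,0],[-0.31,0.98,0,0,0,0],[-0.31,0.98,0,0,0,0],[-0.31,0.98,0,0,0,0],[-0.31,0.98,0,0,0,0],[-0.31,0.98,0,0,0,0],[-0.31,0.98,0,0,0,0],[-0.31,0.98,0,0,0,0]]'
python3 -m handwheel '[[-0.31,0.98,0,0,0,0],[-0.31,0.98,0,0,0,0],[-0.31,0.98,0,0,0,0],[-0.31,0.98,0,0,0,0],[-0.31,0.98,0,0,0,0],[-0.31,0.98,0,0,0,0],[0,0,0,0,0,0],[0,0,0,0,0,0]]'; python3 st.py 0.541 0.0105 0.12
python3 - <<'E'
from m import *
c=cam("top"); t=observe()["position"]; im=c["image"]
h=hsv(c); g=(h[...,0]>55)&(h[...,0]<95)&(h[...,1]>90); g=win(g,270,330,150,250); n,l,st,ce=cv2.connectedComponentsWithStats(g.astype(np.uint8))
P=np.array([at(c,u,v,t[2]+.003)[:2] for u,v in pts(g)])
print(len(P)); 
if len(P)>5:
    m,d,w=axis(P); print(m,np.degrees(np.arctan2(d[1],d[0])),w,P.min(0),P.max(0),st[1:])
cv2.imwrite("pics/c6.png",cv2.resize(im[150:260,250:360,::-1],None,fx=5,fy=5,interpolation=cv2.INTER_CUBIC))
E
```

```text
clock: 17.1
position: [0.5309, -0.1134, 0.1758]
ee_rot: [-0.34, 3.123, -0.0]
force: [0.8, -0.1, 0.1]
width: 0.157
gripper_force: 15.0
clock: 17.77
position: [0.5416, 0.0099, 0.1758]
ee_rot: [-0.345, 3.122, 0.001]
force: [-1.0, -1.1, -0.1]
width: 0.162
gripper_force: 15.0
t 17.7667 p [0.5416 0.0099 0.1758] yaw_y 102.61 tilt [ 0.  0. -1.] j [ 0.3   0.41 -0.56  1.81  0.26  0.99  1.43] F [-1.  -1.1 -0.1] T [-0.02  0.02 -0.01] w 0.16203421614239014 14.999718815088272
tool shift /0.02: [0.02 0.04 2.79]
1
```

View pics/c6.png

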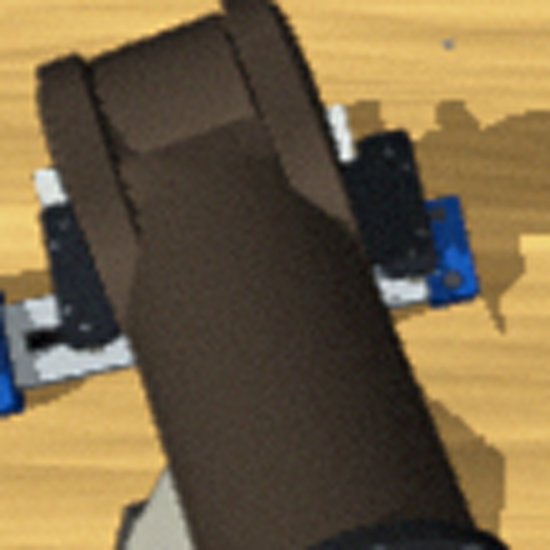

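The arm hides the pencil from above in this crop, so I will lower by position and watch the force.

```bash
python3 -m handwheel '[[0,0,1,0,0,0],[0,0,1,0,0,0],[0,0,1,0,0,0],[0,0,0,0,0,0],[0,0,0,0,0,0]]'; python3 st.py 0.541 0.0105 0.097
python3 - <<'E'
from m import *
s=cam("side"); h=hsv(s); g=win((h[...,0]>55)&(h[...,0]<95)&(h[...,1]>90),270,360,140,230); P=pts(g)
print(len(P),P.min(0) if len(P) else 0,P.max(0) if len(P) else 0)
t=np.array(observe()["position"]); y=np.radians(12.6); X=np.array([np.cos(y),np.sin(y),0])
for k in(-.085,-.065,0,.065): print(k,proj(s,t+X*k+[0,0,-.001]).round(1))
C=np.array([.541,.0105,.106])
for k in(-.047,-.033,.033,.047): print("saddle",k,proj(s,C+X*k).round(1),proj(s,C+X*k-[0,0,.05]).round(1))
print(s["image"].min(2)[172:200:1,286:346:2])
E
```

```text
clock: 18.23
position: [0.5409, 0.0072, 0.1152]
ee_rot: [0.34, -3.121, 0.0]
force: [0.3, -0.8, -0.4]
width: 0.157
gripper_force: 15.0
t 18.2333 p [0.5409 0.0072 0.1152] yaw_y 102.44 tilt [-0.002 -0.001 -1.   ] j [ 0.28  0.48 -0.53  1.87  0.31  0.87  1.38] F [ 0.3 -0.8 -0.4] T [ 0.1   0.05 -0.03] w 0.15734088902740045 14.99980553984642
tool shift /0.02: [-0.04  0.16  0.91]
89 [298. 175.] [332. 184.]
-0.085 [287.3 185.3]
-0.065 [293.5 183.9]
0 [313.2 179.6]
0.065 [332.3 175.3]
saddle -0.047 [298.7 184.9] [299.4 198.6]
saddle -0.033 [303.  183.9] [303.5 197.7]
saddle 0.033 [322.6 179.5] [322.8 193.2]
saddle 0.047 [326.7 178.6] [326.9 192.2]
[[ 80  84  73  54  43  46  52  66  55  34  62 125  63 136 116 123 130 130
  130 127 124 122 119 116 113 114 112 116 114 122]
 [ 61  76  82  72  55  59  58  55  36  33  49 123  62 135 129 129 131 130
  126 121 117 113 108 108 111 115 113 114 117 119]
 [ 43  50  62  62  56  53  48  39  29  27  41 122  64 138 128 130 129 126
  116 111 105  99 100 100 108 111 112 113 114 116]
 [ 36  37  41  46  44  41  32  26  25  24  31 113  63 136 126 126 122 117
  106
[... 2346 characters left out ...]
  0   0   0   0   0   0
    0   0  24  35 134 220 218 221 206 173 149  24]
 [164 169 158 124 112 115 125  61  56  56  42   0   0   0   0   0   0   0
    0   0   0   0  85 205 198 210 195 147 108  57]
 [168 166 166 137 115 115 121  52  54  52  49   0   0   0   0   0   0   0
    0   0   0   0   9 150 140 172 136 108 103 135]
 [179 177 162 151 120 112 121  53  57  53  48   0   0   0   0   0   0   0
    0   0   0   0   0  93 157 144 155 168 164 183]
 [181 176 162 162 130 112 113  41  58  58  49   0   0   0   0   0   0   0
    0   0   0   0   0 120 204 183 217 218 205 196]
 [160 159 165 163 144 115 110  32  49  50  31   0   0   0   0   0   0   0
    0   0   0   0   0 154 209 220 222 222 203 202]]
```

```bash
python3 st.py 0.5449 0.0114 0.104; python3 -m handwheel '[[-0.24,0.15,0,0,0,0],[0,0,0.28,0,0,0],[0,0,0.28,0,0,0],[0,0,0,0,0,0],[0,0,0,0,0,0]]'; python3 st.py 0.5449 0.0114 0.0963
```

```text
t 18.2833 p [0.5418 0.0077 0.1162] yaw_y 102.47 tilt [-0. -0. -1.] j [ 0.28  0.48 -0.53  1.87  0.31  0.87  1.38] F [-0.6  0.5  0.8] T [ 0.07 -0.02  0.02] w 0.1616305295545477 14.999729096889496
tool shift /0.02: [-0.19  0.15  0.61]
clock: 18.7
position: [0.5453, 0.0124, 0.1042]
ee_rot: [0.344, -3.122, 0.0]
force: [0.1, -0.1, -0.7]
width: 0.16
gripper_force: 15.0
t 18.7 p [0.5453 0.0124 0.1042] yaw_y 102.57 tilt [-0.001 -0.    -1.   ] j [ 0.26  0.5  -0.52  1.88  0.33  0.85  1.36] F [ 0.1 -0.1 -0.7] T [ 0.07  0.04 -0.03] w 0.1604051022440168 14.999820739030838
tool shift /0.02: [ 0.03 -0.05  0.4 ]
```

```bash
python3 -m handwheel '[[0,-0.04,0.15,0,0,0],[0,0,0.12,0,0,0],[0,0,0,0,0,0],[0,0,0,0,0,0]]'; python3 st.py 0.5449 0.0114 0.0963;  python3 -m handwheel '[[0,0,0.08,0,0,0],[0,0,0.08,0,0,0],[0,0,0,0,0,0],[0,0,0,0,0,0]]'; python3 st.py 0.5449 0.0114 0.0963
```

```text
clock: 19.03
position: [0.5456, 0.0117, 0.099]
ee_rot: [0.344, -3.122, -0.0]
force: [0.1, 0.0, -0.1]
width: 0.155
gripper_force: 15.0
t 19.0333 p [0.5456 0.0117 0.099 ] yaw_y 102.56 tilt [-0.  0. -1.] j [ 0.26  0.51 -0.52  1.88  0.33  0.84  1.36] F [ 0.1  0.  -0.1] T [0.05 0.03 0.01] w 0.15501097578383405 14.999752342700958
tool shift /0.02: [ 0.04 -0.    0.13]
clock: 19.37
position: [0.546, 0.0117, 0.0962]
ee_rot: [-0.344, 3.122, -0.0]
force: [-0.7, -0.7, 3.8]
width: 0.157
gripper_force: 15.0
t 19.3667 p [0.546  0.0117 0.0962] yaw_y 102.57 tilt [ 0.001 -0.    -1.   ] j [ 0.26  0.51 -0.52  1.88  0.33  0.83  1.36] F [-0.7 -0.7  3.8] T [-0.    0.24  0.04] w 0.15733316641967662 15.000417083501816
tool shift /0.02: [ 0.06 -0.01 -0.  ]
```

The pencil has touched the saddle floors, with 3.8 N at the expected height, so I am releasing it.

```bash
python3 -m handwheel '[[0,0,0,0,0,0],[0,0,0,0,0,0],[0,0,0,0,0,0],[0,0,0,0,0,0],[0,0,0,0,0,0]]' 0.35; python3 st.py
python3 -m handwheel '[[0,0,-0.5,0,0,0],[0,0,-1,0,0,0],[0,0,-1,0,0,0],[0,0,-1,0,0,0],[0,0,-1,0,0,0],[0,0,-1,0,0,0],[0,0,-1,0,0,0],[0,0,-1,0,0,0]]'
python3 -m handwheel '[[0.3,-1,0,0,0,0],[0.3,-1,0,0,0,0],[0.3,-1,0,0,0,0],[0.3,-1,0,0,0,0],[0.3,-1,0,0,0,0],[0.3,-1,0,0,0,0],[0.3,-1,0,0,0,0],[0.3,-1,0,0,0,0]]'
python3 -m handwheel '[[0.3,-1,0,0,0,0],[0.3,-1,0,0,0,0],[0.3,-1,0,0,0,0],[0.3,-1,0,0,0,0],[0.3,-1,0,0,0,0],[0,0,0,0,0,0],[0,0,0,0,0,0]]'
python3 - <<'E'
from m import *
c=cam("top"); h=hsv(c); g=win((h[...,0]>55)&(h[...,0]<95)&(h[...,1]>90),270,340,160,250)
P=np.array([at(c,u,v,.098)[:2] for u,v in pts(g)]); m,d,w=axis(P); print(len(P),m,np.degrees(np.arctan2(d[1],d[0])),w)
im=c["image"].min(2).astype(float); print(im[180:190,293:302].astype(int))
a=cv2.resize(c["image"][170:245,265:335,::-1],(700,600)[:1]+(590,),interpolation=cv2.INTER_CUBIC)[:, :400]
a=cv2.resize(c["image"][170:245,270:330,::-1],(400,500),interpolation=cv2.INTER_CUBIC)
s=cam("side"); b=cv2.resize(s["image"][160:222,290:340,::-1],(400,500),interpolation=cv2.INTER_CUBIC); cv2.imwrite("pics/c7.png",np.hstack([a,b]))
E
```

```text
clock: 19.78
position: [0.5457, 0.0117, 0.0958]
ee_rot: [0.344, -3.123, -0.0]
force: [0.2, 0.6, 0.1]
width: 0.35
gripper_force: 0.0
t 19.7833 p [0.5457 0.0117 0.0958] yaw_y 102.57 tilt [-0.  0. -1.] j [ 0.26  0.51 -0.52  1.88  0.33  0.83  1.36] F [0.2 0.6 0.1] T [ 0.05  0.06 -0.  ] w 0.34999657546742313 0.0
clock: 20.45
position: [0.5456, 0.0119, 0.2478]
ee_rot: [-0.344, 3.122, 0.0]
force: [0.4, 0.7, -0.3]
width: 0.347
gripper_force: 0.0
clock: 21.12
position: [0.5335, -0.1558, 0.2468]
ee_rot: [-0.344, 3.122, -0.0]
force: [-0.5, -0.2, -0.2]
width: 0.348
gripper_force: 0.0
clock: 21.7
position: [0.5258, -0.2602, 0.2463]
ee_rot: [-0.34, 3.123, 0.0]
force: [-0.7, 0.3, 0.5]
width: 0.354
gripper_force: 0.0
180 [0.5481222  0.01394859] -167.61603718681945 [0.00404559 0.03778674]
[[209 212 212 108  46 136 205 210 214]
 [213 213 212 137  50 104 199 213 209]
 [210 149 103  81  58  67 199 214 211]
 [174  86  44  35  33  60 193 216 212]
 [208 103  43  35  39  46 114 200 212]
 [214 116  39  35  36  43  91 201 214]
 [211 147  61  40  43  39  69 193 214]
 [215 148  67  40  37  36  51 144 210]
 [216 177  81  42  41  42  40 106 200]
 [215 207 104  42  38  37  35  49  68]]
```

View pics/c7.png

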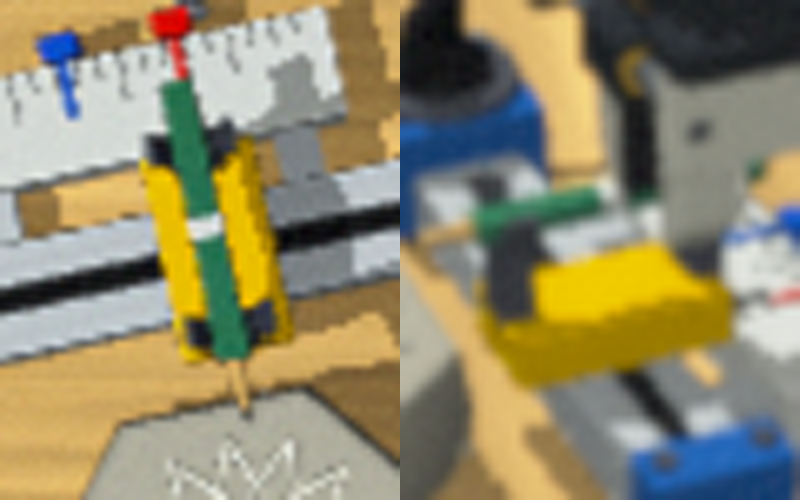

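The final picture shows the pencil lying in both saddles. Its band is at left crop (205,228), about midway between the saddles at (190,150) and (232,325), and its point at (245,410) is over the stone. The carriage's top corner is at (143,165), full picture (291.5,194.8), so it has not moved.

```bash
python3 -c "
from cell import sign_off; print(sign_off())"
```

```text
the job is handed in; nothing more can be done
None
```

I handed the job in: the pointer was set on the red line with the knob, and the long green pencil lies in both saddles with its point over the stone and its band about 4 mm from midway. The pencil now hides the pointer from above, so that it stayed on the line rests on the carriage being unmoved in the last picture; no verdict came back.

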